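Pin the hold-down bar of the sheet press

TASK

Close the paper sheet press: swing its hold-down bar home until it stops between the two plates of the fork, then take the quick-release pin from its wooden stand with the side button squeezed in, and slide it gently (no hard pushing on the fork) down through fork and bar until its collar rests on the fork. Let go so that the button springs out and the locking balls catch below the fork, and leave the beaker, bottle, screwdriver and blue tray where they are.

Things in the scene. Friction and masses are not known exactly. Their poses are not given: they have to be found in the camera images.
- fork_mark (a point): Nominal hole centre in the top face of the grey fork, 102 mm above the table, fixed to the press. z up, y along the closed bar towards its pivot. The fork is bolted through long slots: its real hole lies up to 10 mm from this point, either way along y (exact in x and z). That offset is not measured: find it by feel or eye.
- press_base (a point): Centre of the top of the press's plywood base (200 x 380 x 18 mm), 18 mm above the table, axes as fork_mark. Fork: two flat plates 44 x 44 mm, 10 mm thick, 14 mm apart, each with a vertical 15.6 mm round hole; a wall as high as the top plate joins them 42 mm from the hole on the -y side. The bar's eye between them is a slot 15.6 mm wide, 38 mm long along y, so it fits any fork place.
- bar (a joint): Angle of the hold-down bar about its vertical pivot, rad: 0 = home at its stop, eye in line with the fork's hole. Starts open at 0.4 to 0.75 and stays where it is left (friction about 0.25 N m). Opening turns it clockwise seen from above: its free end goes to -x of fork_mark; closing brings it back towards +x.
- bar_pivot (a point): Pivot axis of the bar, at the bar's top face, 90 mm above the table; 260 mm from fork_mark along its +y. A 16 mm pin stands 6 mm above the bar here.
- bar_post (a point): Black upright round post on the bar, 18 mm across, 46 mm tall above the bar's top (90 mm above the table); this point is 115 mm above the table, 165 mm from the pivot. Pinch it and carry it on an arc about the pivot.
- pin_grip (a point): Centre of the black grip block of the upright steel quick-release pin; z up the pin. Block 34 mm (x) by 22 mm (y), 26 mm tall; a steel side button (22 x 18 mm) stands 5 mm out of its +y face (1 mm when fully in). Squeezing the block across y from above presses it and draws the balls in. Squeezed across x they stay out and the pin will not pass. Weighs 130 to 190 g.
- pin_collar (a point): Centre of the underside of the pin's 26 mm collar (6 mm thick), 33 mm below pin_grip; above it a 16 mm neck, below it a 14 mm shank 51 mm long whose last 4 mm taper to 11 mm. Two balls 38.5 mm below the collar span 20 mm when out; with the collar on the fork they are 2 mm clear below the lower plate. Starts resting on the stand's top, 70 mm above the table.
- button (a joint): Travel of the pin's side button, m: 0 = out, balls out; 0.004 = fully in, balls drawn in. Spring about 6 to 11 N.
- stand: Fixed wooden block 70 x 70 x 70 mm with a 23 mm hole in which the pin stands upright; origin at the centre of its underside.
- beaker: Bystander: glass beaker, 70 mm across, 90 mm tall; origin under its centre.
- bottle: Bystander: white bottle, 60 mm across, 150 mm tall; origin under its centre.
- screwdriver: Bystander: screwdriver lying on the table.
- tray: Bystander: blue tray 260 x 200 x 60 mm; origin under its centre.

How it is judged:
On the way, in this order (a step that is already met when the one before it is completed fails the run):
1. the bar is home at its stop (value of joint bar below 0.02 rad), for 0.2 s.
2. the pin's nose has entered the bar through the fork's top hole (z of pin_grip in the frame of fork_mark below 0.068 m and horizontal distance between pin_grip and fork_mark below 0.015 m and angle between pin_grip's own z axis and vertical below 0.15 rad), for 0.1 s.
At the end, for the whole second after the job is handed in: The bar is home (under 0.02 rad), the pin stands upright (within 0.1 rad) through fork and bar with its collar on the fork (within 2 mm), its button sprung out (under 1 mm in) so that the balls are out below the fork, and it is let go and at rest (value of joint bar below 0.02 rad and z of pin_grip in the frame of fork_mark below 0.035 m and horizontal distance between pin_grip and fork_mark below 0.013 m and angle between pin_grip's own z axis and vertical below 0.1 rad and value of joint button below 0.001 m and contact force between the fingers and pin below 0.1 N and linear speed of pin below 0.02 m/s); the robot touches nothing.
It fails at once if the pin is pressed on the fork with more than 35 N (contact force between pin and fork above 35 N).
It fails at once if a bystander is pushed more than 20 mm (distance of any of beaker, bottle, screwdriver, tray from where it was at the start of the episode above 0.02 m).
It also fails if it takes over 72 s, if anything falls off the work surface, if the arm or the gripper's body presses on something with over 40 N, if the wrist force passes 120 N, or if a joint passes its speed limit or range.

ROBOT

A 6-joint arm with a two-finger parallel gripper is mounted at the origin on the work surface. World frame = base frame: x ahead of the robot, y to its left, z up, the work surface at z = 0. Lengths are in m, angles in rad, forces in N, time in s.
With the tool pointing down it reaches from about 0.225 to 0.875 m from the base axis. Payload 3.4 kg.
Tool frame: the origin (TCP) lies on the centre line of the jaws, within the pads' length; the fingertips stand 17 mm ahead of it and the grasp point (between the pads) lies 2 mm behind it (manip.finger_overhang is the distance from the TCP to the fingertips, in m); y points along the fingers, x is the direction in which the jaws open and shut, and the axes are right-handed (so a half turn about y gives the same grasp; the last joint's range is limited). The gripper opens to 85 mm and grips with 20 to 120 N. Pads are 22 mm wide; open, the fingers measure 114 mm over their backs; the gripper's body (76 mm by 85 mm) begins 54 mm behind the grasp point. The pads swing forward as they close: fully open they stand 13 mm farther back than shut.
Start: joints at [-1.346, 0.276, 1.505, -0, 1.361, -0.121], TCP at [0.195, -0.541, 0.248] pointing down, gripper open.
Joint ranges: [-2.89, 2.89], [-0.75, 2.08], [0.22, 2.7], [-1.18, 4.32], [0.11, 2.71], [-2.7, 2.7]. Speed limits (rad/s): [2.57, 2.57, 3.14, 3.14, 3.14, 3.14].

INTERFACE

Orientations are given as a unit quaternion [w, x, y, z].
In Python, from rig import manip gives the robot as it stands.
- The arm moves only by the tool arm_command, never from a script. Its argument "commands" is a list of rows, each a list of 3 entries, a list of its own where there are three numbers: the finger opening in cm, from 0 to 8.54, then the shift along the world's x, y, z in cm, then the turn about the world's z in rad. A call has 1 to 12 rows; each row shifts and turns the commanded pose from where the row before left it; what a row does not reach is not made up. A row lasts 1/10 s, in which the tool goes at most 50 mm and 8.59 degrees, less where a joint would pass 70% of its speed; a pose out of reach is approached as far as the arm can. A call with a gripper value outside its range is refused whole. The fingers move at their own pace and stop on an object; "grip_force" is the grip in N (left out, the last holds). Time passes only in rows, so rows that do not move let the fingers close. It gives the time, the measured TCP pose, the force and the opening at its end, in the units of the state.
- manip.get_state(): the state, without advancing time (a new reading comes with each control period).
- manip.get_image(name): name is "scene" or "top" or "wrist"; returns a dict with "pixels" (420x560x3 uint8, red, green, blue), "range_z" (420x560 float32, m along the optical axis (not along the pixel's ray), 0 where there is no reading), "intrinsics" (3x3 intrinsics, pixels), "k1" (the pictures are not rectified: a ray, as slopes to the right and down, at radius r is drawn at 1 + k1 r^2 times it, then the intrinsics apply), "R" (3x3) and "t" (3): a world point X has camera coordinates R X + t. Camera axes: x right, y down, z forward; pixel columns grow to the right and rows downward; lengths in m; the calibration is good to about 2 mm. A picture is of the moment at which its call begins.
- manip.sign_off(): hands the job in, once; it reports no verdict.
The state is a dict: "clock": time; "qpos": joint angles; "qd": joint speeds; "effort": joint torques, N m; "position": TCP position; "ee_rot": TCP orientation; "contact_force": force on the tool from outside, world axes, zero at the start; "moment": the same for the moment, N m; "width": finger opening in m.
Only numpy, scipy, OpenCV 4.12 (cv2) and the standard library are available. Lean on these libraries where they do the work, as an engineer would, in place of code of your own. Each camera call takes 0.05 s, during which the arm holds its last target.

## Working session

There is one attempt and no reset: what is moved stays moved. The work goes in short steps, Python scripts to look and compute and a tool call to move; the robot and the scene stay as the last step left them, time stands still between calls to the robot, and variables do not carry over. Pictures are saved under pics/ and viewed, and the job is handed in when it is done.

Besides the shell and the picture viewer there is one more tool, called after ">>>" in YAML: its name, and indented under it one key for each argument. arm_command: Moves the arm, as the interface text tells. Its arguments: {"type":"object","properties":{"commands":{"type":"array"},"grip_force":{"type":"number"}},"required":["commands"]}

```bash
mkdir -p pics; ls; python3 - <<'E'
from rig import manip
import cv2
s=manip.get_state(); print(s); print(manip.finger_overhang)
for n in ("scene","top","wrist"):
    d=manip.get_image(n); cv2.imwrite(f"pics/{n}0.png",d["pixels"][:,:,::-1])
    import numpy as np; np.savez(f"/tmp/{n}0.npz",**d)
    print(n,d["intrinsics"],d["k1"],d["R"],d["t"])
E
```

```text
pics
{'clock': 0.0, 'qpos': array([-1.34600957e+00,  2.76638923e-01,  1.50615451e+00,  7.88279862e-06,
        1.36070473e+00, -1.20984234e-01]), 'qd': array([ 0.00175034,  0.00136863,  0.00156151,  0.00120345, -0.00095613,
       -0.00029154]), 'effort': array([-5.86937858e-05, -4.16781127e+01, -2.45807326e+01, -4.26956085e-04,
        1.12119236e-02,  3.35095663e-06]), 'position': array([ 0.19477289, -0.54047048,  0.24740612]), 'ee_rot': array([ 0.57901146, -0.57810537,  0.40703239, -0.40603515]), 'contact_force': array([0.12801669, 0.20262565, 0.42728932]), 'moment': array([-0.00855015, -0.02622312, -0.04473317]), 'width': 0.08582656214215517}
0.017
scene [[419.76013482   0.         273.17982828]
 [  0.         419.76013482 215.65134057]
 [  0.           0.           1.        ]] -0.0881134699531151 [[-0.25443776  0.96708589  0.00251235]
 [ 0.51769456  0.13839744 -0.84429763]
 [-0.81685603 -0.21352057 -0.53586863]] [ 0.10406501 -0.2188085   1.48568734]
top [[533.96166729   0.         273.61579691]
 [  0.         533.96166729 209.8464106 ]
 [  0.           0.           1.        ]] -0.036565933487828814 [[-0.02936858 -0.99956428  0.00295722]
 [-0.9860565   0.02848664 -0.16395451]
 [ 0.16379883 -0.00773109 -0.98646347]] [0.0419174  0.52774647 1.17582179]
wrist [[296.41853346   0.         278.17520248]
 [  0.         296.41853346 209.04096816]
 [  0.           0.           1.        ]] -0.023622610477472723 [[ 0.33970757 -0.94052682 -0.00284125]
 [-0.90559662 -0.32790388  0.26902382]
 [-0.25395577 -0.0888164  -0.96312933]] [-0.57439215 -0.03513809  0.37900789]
```

View pics/scene0.png

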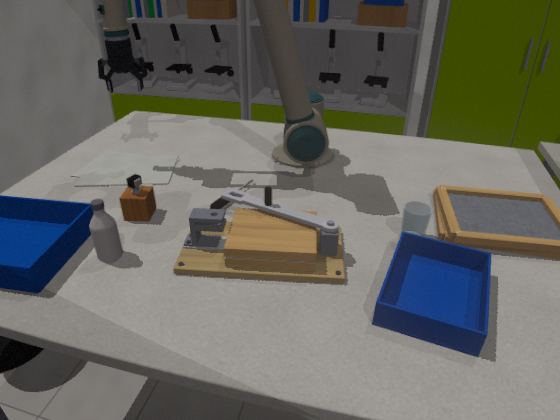

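View pics/top0.png

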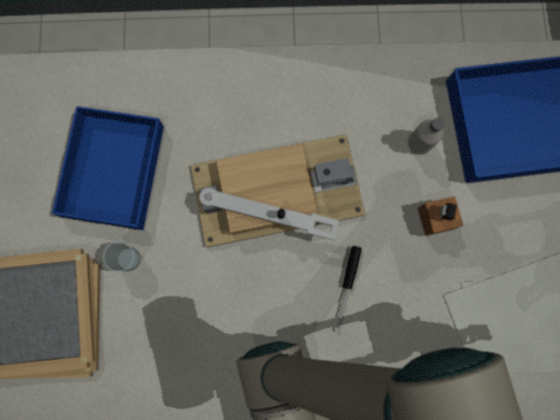

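View pics/wrist0.png

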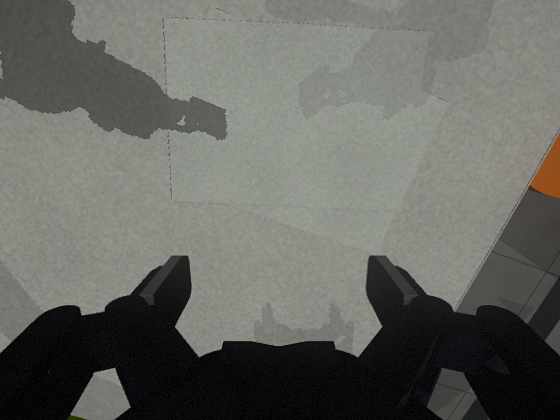

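The top view shows the pivot at about (207,196), the fork at (333,173), the post top at (281,213), and the pin and stand at (445,213). I'll enlarge it and localise these.

```bash
cat > h.py <<'E'
import numpy as np, cv2
def ray(d,u,v):
    K=d["intrinsics"];k=float(d["k1"])
    x=(u-K[0,2])/K[0,0];y=(v-K[1,2])/K[1,1]
    p=cv2.undistortPoints(np.array([[[u,v]]],float),K,np.array([k,0,0,0.]))[0,0]
    R=d["R"];return -R.T@d["t"], R.T@np.array([p[0],p[1],1.])
def onz(d,u,v,z):
    c,r=ray(d,u,v);return c+r*(z-c[2])/r[2]
def proj(d,X):
    q=d["R"]@np.asarray(X,float)+d["t"];a=q[:2]/q[2];a=a*(1+float(d["k1"])*(a@a))
    return a*d["intrinsics"][0,0]+d["intrinsics"][:2,2]
def tri(l):
    A=np.zeros((3,3));b=np.zeros(3)
    for d,u,v in l:
        c,r=ray(d,u,v);r=r/np.linalg.norm(r);M=np.eye(3)-np.outer(r,r);A+=M;b+=M@c
    return np.linalg.solve(A,b)
E
python3 - <<'E'
import cv2
t=cv2.imread("pics/top0.png")
cv2.imwrite("pics/c1.png",cv2.resize(t[125:260,185:375],None,fx=4,fy=4,interpolation=cv2.INTER_CUBIC))
cv2.imwrite("pics/c2.png",cv2.resize(t[185:250,405:485],None,fx=8,fy=8,interpolation=cv2.INTER_CUBIC))
s=cv2.imread("pics/scene0.png")
cv2.imwrite("pics/c3.png",cv2.resize(s[165:285,110:350],None,fx=3.3,fy=3.3,interpolation=cv2.INTER_CUBIC))
E
```

```text
(no output)
```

View pics/c1.png

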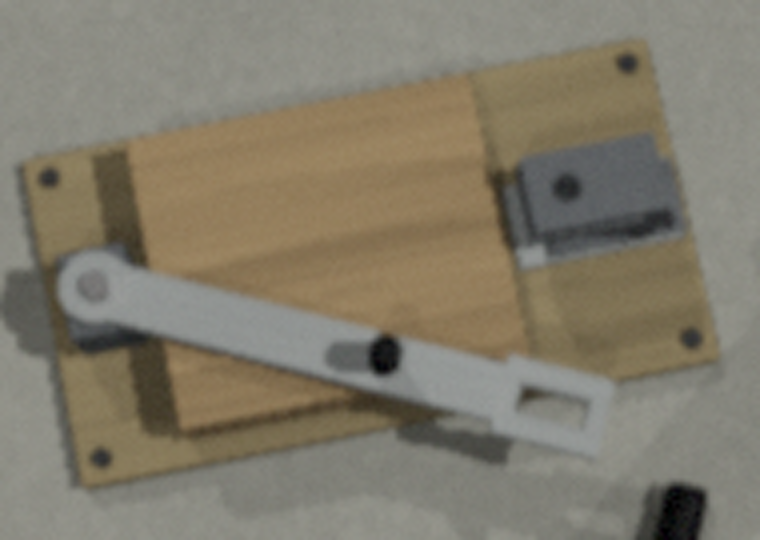

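View pics/c2.png

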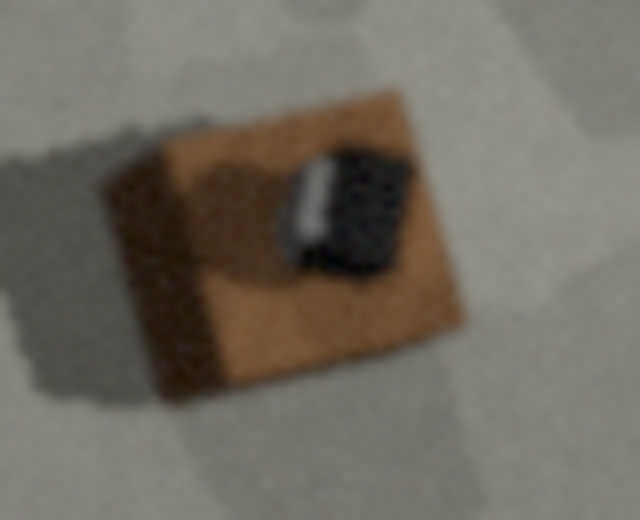

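View pics/c3.png

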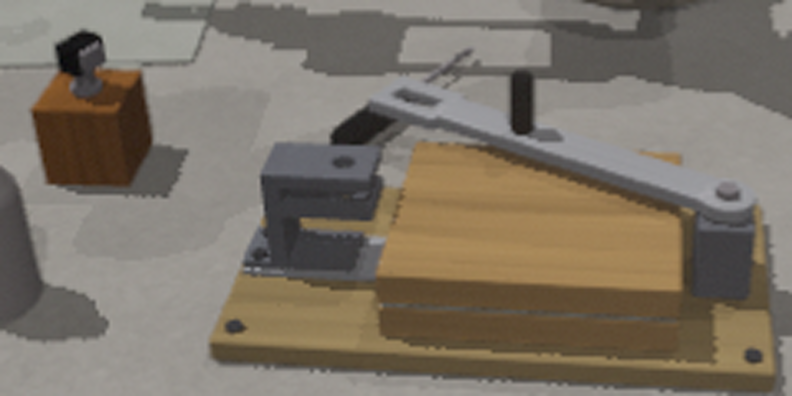

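```bash
python3 - <<'E'
import numpy as np
from h import *
T=dict(np.load('/tmp/top0.npz'));S=dict(np.load('/tmp/scene0.npz'))
f=lambda x,y,z:onz(T,(x+.5)/4-.5+185,(y+.5)/4-.5+125,z)
g=lambda x,y,z:onz(T,(x+.5)/8-.5+405,(y+.5)/8-.5+185,z)
q=lambda x,y,z:onz(S,(x+.5)/3.3-.5+110,(y+.5)/3.3-.5+165,z)
np.set_printoptions(precision=4,suppress=True)
C=np.array([f(*p,.018) for p in [(22,162),(645,40),(718,360),(85,487)]]);print(C,C.mean(0))
e=C[0]-C[1]+C[3]-C[2];print('y dir yaw of +y',np.degrees(np.arctan2(e[1],e[0])),[np.linalg.norm(C[i]-C[i-1]) for i in range(4)])
scr=[f(*p,.018) for p in [(49,177),(627,63),(691,338),(101,457)]];print('screwcentre',np.mean(scr,0),np.degrees(np.arctan2(*(scr[0]-scr[1]+scr[3]-scr[2])[1::-1])))
piv=f(93,286,.096);hole=f(567,187,.102);post=f(385,355,.136)
print('piv',piv,q(728,189,.096));print('hole',hole,q(344,162,.102));print('post',post,q(523,75,.136))
print('d piv-hole',np.linalg.norm((piv-hole)[:2]),'piv-post',np.linalg.norm((piv-post)[:2]))
v=piv-hole;print('yaw hole->piv',np.degrees(np.arctan2(v[1],v[0])));w=piv-post;print('yaw post->piv',np.degrees(np.arctan2(w[1],w[0])))
G=[g(*p,.07) for p in [(165,155),(400,92),(465,322),(228,388)]];print('stand',np.mean(G,0));e=G[0]-G[1]+G[3]-G[2];print(np.degrees(np.arctan2(e[1],e[0])))
B=[g(*p,.116) for p in [(335,150),(412,158),(393,270),(315,268)]];print('grip',B,np.mean(B,0))
e=B[0]-B[1]+B[3]-B[2];print(np.degrees(np.arctan2(e[1],e[0])),[np.linalg.norm(B[i]-B[i-1]) for i in range(4)])
for d,n in((T,'top'),(S,'scene')):
  z=d["range_z"]
c=T["range_z"][185:250,405:485]
E
```

```text
[[ 0.6459  0.2207  0.018 ]
 [ 0.7103 -0.1518  0.018 ]
 [ 0.5156 -0.1843  0.018 ]
 [ 0.4521  0.185   0.018 ]] [0.581  0.0174 0.018 ]
y dir yaw of +y 99.78042714631279 [np.float64(0.19705964413409474), np.float64(0.37802384303166087), np.float64(0.19742995849653106), np.float64(0.37476719438917583)]
screwcentre [0.5827 0.0177 0.018 ] 99.85303517996955
piv [0.5547 0.1702 0.096 ] [0.5604 0.1719 0.096 ]
hole [ 0.6015 -0.0916  0.102 ] [ 0.6043 -0.0888  0.102 ]
post [0.5054 0.0122 0.136 ] [0.5115 0.0143 0.136 ]
d piv-hole 0.26593546381585387 piv-post 0.1655091418651812
yaw hole->piv 100.13001701903588
yaw post->piv 72.67877104332989
stand [ 0.503  -0.3543  0.07  ]
103.4616879629618
grip [array([ 0.5202, -0.3466,  0.116 ]), array([ 0.5174, -0.3674,  0.116 ]), array([ 0.4871, -0.3596,  0.116 ]), array([ 0.4882, -0.3385,  0.116 ])] [ 0.5032 -0.353   0.116 ]
84.61155666813276 [np.float64(0.03300793750991751), np.float64(0.020984627464726527), np.float64(0.031355096425687144), np.float64(0.02113870381389838)]
```

```bash
python3 - <<'E'
import numpy as np
from h import *
from rig import manip
from scipy.spatial.transform import Rotation as R
s=manip.get_state();q=s['ee_rot'];M=R.from_quat(q,scalar_first=True).as_matrix();print(M.round(3),'jaw yaw',np.degrees(np.arctan2(M[1,0],M[0,0])))
T=dict(np.load('/tmp/top0.npz'));S=dict(np.load('/tmp/scene0.npz'))
print('bottle',onz(T,434,126,.15),onz(S,98,204,.15))
print('post tri',tri([(T,(385.5)/4-.5+185,(355.5)/4-.5+125),(S,523.5/3.3-.5+110,75.5/3.3-.5+165)]))
print('beaker',onz(T,118,258,.09))
E
```

```text
[[ 0.339 -0.     0.941]
 [-0.941  0.001  0.339]
 [-0.001 -1.     0.   ]] jaw yaw -70.18802626061027
bottle [ 0.68363953 -0.32243279  0.15      ] [ 0.70309936 -0.31710064  0.15      ]
post tri [0.50585313 0.01241645 0.13277173]
beaker [0.42496836 0.3672811  0.09      ]
```

>>> arm_command:
  commands:
    - [8.5, [2.6, 4.2, 0], -0.1]
    - [8.5, [2.6, 4.2, 0], -0.1]
    - [8.5, [2.6, 4.2, 0], 0]
    - [8.5, [2.6, 4.2, 0], 0]
    - [8.5, [2.6, 4.2, 0], 0]
    - [8.5, [2.6, 4.2, 0], 0]
    - [8.5, [2.6, 4.2, 0], 0]
    - [8.5, [2.6, 4.2, 0], 0]
    - [8.5, [2.6, 4.2, 0], 0]
    - [8.5, [2.6, 4.2, 0], 0]
    - [8.5, [2.6, 4.2, 0], 0]
    - [8.5, [2.6, 4.2, 0], 0]
  grip_force: 40

```text
clock: 1.35
position: [0.5075, -0.035, 0.2482]
ee_rot: [-0.535, 0.535, -0.462, 0.462]
contact_force: [0.3, -1.4, -0.5]
width: 0.0849
```

```bash
python3 - <<'E'
from rig import manip
import cv2,numpy as np
s=manip.get_state();print(s['clock'],s['position'],s['ee_rot'],s['qpos'])
d=manip.get_image("wrist");np.savez("/tmp/w1.npz",**d);cv2.imwrite("pics/w1.png",d["pixels"][:,:,::-1])
E
```

```text
1.35 [ 0.50748679 -0.03498698  0.24824339] [-0.53506775  0.53526236 -0.46208311  0.46225092] [-2.05442681e-01  1.75872890e-01  1.64070105e+00 -3.66854528e-04
  1.32494486e+00  1.21931686e+00]
```

View pics/w1.png

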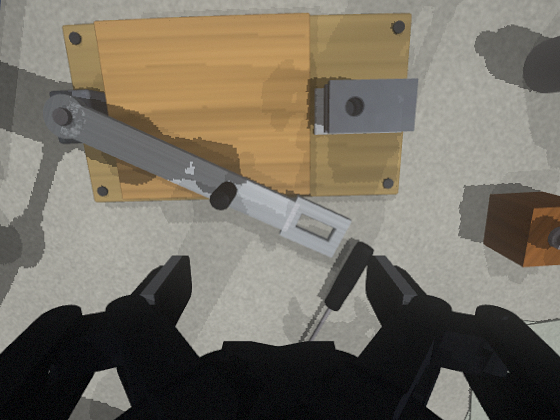

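The wrist view shows the hole at (354,106), the pivot pin at (62,116) and the post top at about (226,190).

```bash
python3 - <<'E'
import cv2
t=cv2.imread("pics/w1.png")
cv2.imwrite("pics/c4.png",cv2.resize(t[70:145,300:430],None,fx=6,fy=6,interpolation=cv2.INTER_CUBIC))
import numpy as np
from h import *
W=dict(np.load('/tmp/w1.npz'));T=dict(np.load('/tmp/top0.npz'));np.set_printoptions(precision=4,suppress=True)
print('piv',onz(W,62,116,.096),'hole',onz(W,354,106,.102),'post',onz(W,225,188,.136))
print(tri([(W,225,188),(T,385.5/4-.5+185,355.5/4-.5+125)]))
C=np.array([onz(W,*p,.018) for p in [(75,38),(398,28),(387,183),(102,191)]]);print(C,C.mean(0))
e=C[0]-C[1]+C[3]-C[2];print(np.degrees(np.arctan2(e[1],e[0])))
E
```

```text
piv [0.5566 0.1701 0.096 ] hole [ 0.6021 -0.0881  0.102 ] post [0.521  0.0105 0.136 ]
[0.512  0.0136 0.1009]
[[ 0.6363  0.2079  0.018 ]
 [ 0.696  -0.1377  0.018 ]
 [ 0.5291 -0.1663  0.018 ]
 [ 0.468   0.1789  0.018 ]] [0.5823 0.0207 0.018 ]
99.9127461959959
```

View pics/c4.png

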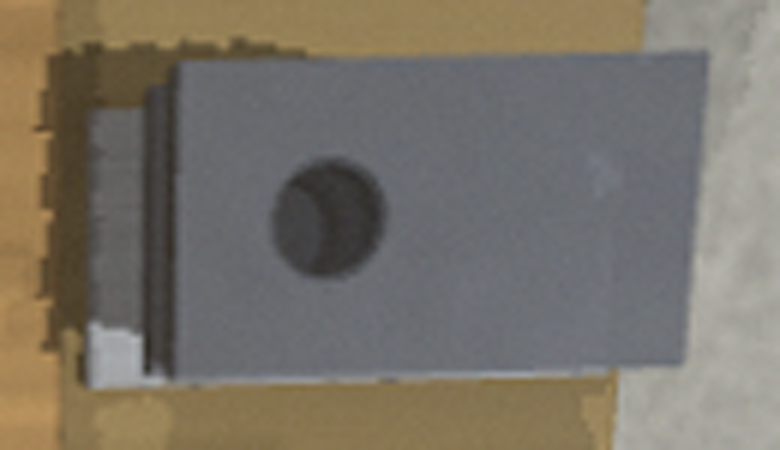

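```bash
python3 - <<'E'
import numpy as np
from h import *
W=dict(np.load('/tmp/w1.npz'));T=dict(np.load('/tmp/top0.npz'));np.set_printoptions(precision=4,suppress=True)
for z in(.09,.136):print(proj(W,[.507,.0125,z]),proj(T,[.507,.0125,z]))
for uv in[(217,198),(218,197),(220,196)]:print(onz(W,*uv,.136))
E
```

```text
[229.7444 192.156 ] [280.3698 215.9692]
[220.9869 204.0612] [280.7069 212.6354]
[0.5117 0.0163 0.136 ]
[0.5126 0.0155 0.136 ]
[0.5137 0.014  0.136 ]
```

>>> arm_command:
  commands:
    - [8.5, [0.15, 4.9, 0], 0]
    - [8.5, [0, 0, -4.4], 0]
    - [8.5, [0, 0, -4.4], 0]
    - [8.5, [0, 0, -4.4], 0]
    - [0, [0, 0, 0], 0]
    - [0, [0, 0, 0], 0]
    - [0, [0, 0, 0], 0]
    - [0, [0, 0, 0], 0]
    - [0, [0, 0, 0], 0]
  grip_force: 40

```text
clock: 2.3
position: [0.511, 0.0143, 0.1189]
ee_rot: [0.537, -0.531, 0.462, -0.464]
contact_force: [1.6, 9.4, 4.2]
width: 0.0171
```

>>> arm_command:
  commands:
    - [0, [1.0, -0.25, 0], 0]
    - [0, [1.0, -0.2, 0], 0]
    - [0, [1.3, -0.13, 0], 0]
    - [0, [1.3, -0.05, 0], 0]
    - [0, [1.2, 0.05, 0], 0]
    - [0, [0.8, 0.1, 0], 0]
    - [0, [0, 0, 0], 0]

```text
clock: 3.0
position: [0.5761, 0.0092, 0.1189]
ee_rot: [0.537, -0.533, 0.462, -0.463]
contact_force: [0.2, 6.0, 4.7]
width: 0.0168
```

```bash
python3 - <<'E'
from rig import manip
import cv2,numpy as np
s=manip.get_state();print(s['clock'],s['position'],s['contact_force'],s['width'])
d=manip.get_image("top");np.savez("/tmp/t1.npz",**d);cv2.imwrite("pics/t1.png",d["pixels"][:,:,::-1])
cv2.imwrite("pics/c5.png",cv2.resize(d["pixels"][125:260,185:375,::-1],None,fx=4,fy=4,interpolation=cv2.INTER_CUBIC))
E
```

```text
3.0 [0.57612076 0.00921334 0.11887215] [0.17028036 6.00160444 4.695645  ] 0.016822825658372745
```

View pics/c5.png

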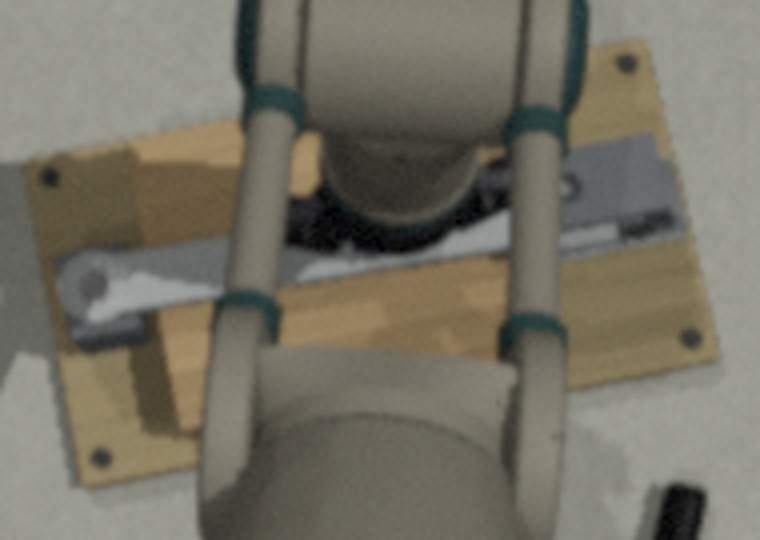

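The bar moved with the hand and is now nearly inside the fork. I'll push on until it reaches the stop, watching Fx.

>>> arm_command:
  commands:
    - [0, [0.4, 0.05, 0], 0]
    - [0, [0.3, 0.03, 0], 0]
    - [0, [0, 0, 0], 0]

```text
clock: 3.35
position: [0.5817, 0.0101, 0.1188]
ee_rot: [0.536, -0.534, 0.463, -0.462]
contact_force: [-1.9, 6.3, 6.1]
width: 0.0172
```

>>> arm_command:
  commands:
    - [0, [0.2, 0.02, 0], 0]
    - [0, [0, 0, 0], 0]

```text
clock: 3.55
position: [0.5819, 0.0101, 0.1188]
ee_rot: [0.536, -0.535, 0.463, -0.461]
contact_force: [-5.7, 5.8, 8.7]
width: 0.0166
```

>>> arm_command:
  commands:
    - [0, [0.2, 0.02, 0], 0]
    - [0, [0, 0, 0], 0]

```text
clock: 3.75
position: [0.582, 0.0101, 0.1188]
ee_rot: [-0.535, 0.536, -0.464, 0.46]
contact_force: [-9.9, 5.3, 11.2]
width: 0.0171
```

The bar is at a firm stop: x no longer changes while Fx rises. I'll hold, relax, release, and rise towards the pin.

>>> arm_command:
  commands:
    - [0, [0, 0, 0], 0]
    - [0, [-0.4, 0, 0], 0]
    - [4, [0, 0, 0], 0]
    - [4, [0, 0, 0], 0]
    - [4, [0, 0, 0], 0]
    - [4, [0, 0, 4], 0]
    - [4, [0, 0, 4.5], 0]
    - [6, [-1, -4, 4.5], 0]
    - [6, [-1, -4.5, 0], 0]
    - [6, [-1, -2, 0], 0]

```text
clock: 4.75
position: [0.554, -0.0928, 0.24]
ee_rot: [-0.535, 0.535, -0.461, 0.464]
contact_force: [-0.0, 0.2, -0.9]
width: 0.0602
```

```bash
python3 - <<'E'
from rig import manip
import cv2,numpy as np
s=manip.get_state();print(s['clock'],s['position'],s['contact_force'],s['width'])
d=manip.get_image("wrist");np.savez("/tmp/w2.npz",**d);cv2.imwrite("pics/w2.png",d["pixels"][:,:,::-1])
E
```

```text
4.75 [ 0.55404253 -0.09275745  0.24003519] [-0.00851511  0.18539524 -0.88323313] 0.06020391497340123
```

View pics/w2.png

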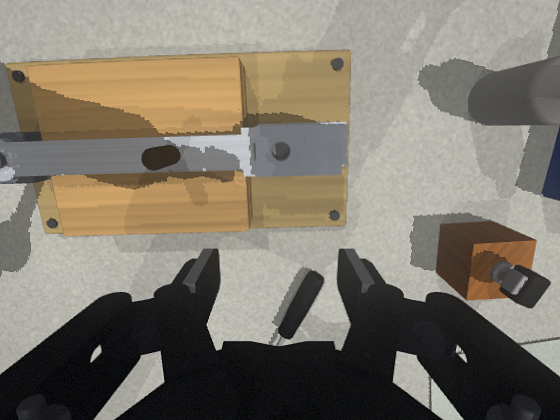

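The bar is between the plates and in line with the fork, with the hole at (282,150). The pin is at (525,285).

```bash
python3 - <<'E'
import cv2
t=cv2.imread("pics/w2.png")
cv2.imwrite("pics/c6.png",cv2.resize(t[215:315,430:560],None,fx=6,fy=6,interpolation=cv2.INTER_CUBIC))
cv2.imwrite("pics/c7.png",cv2.resize(t[115:185,235:355],None,fx=6,fy=6,interpolation=cv2.INTER_CUBIC))
E
```

```text
(no output)
```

View pics/c6.png

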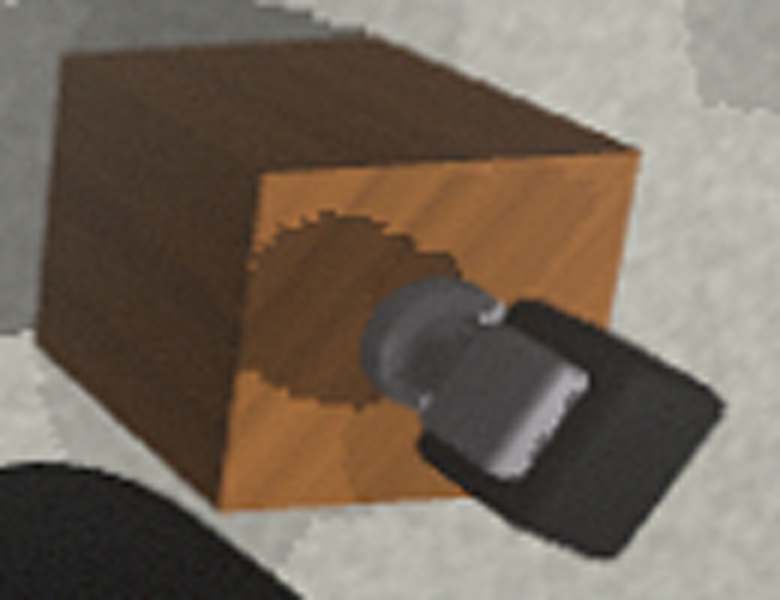

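View pics/c7.png

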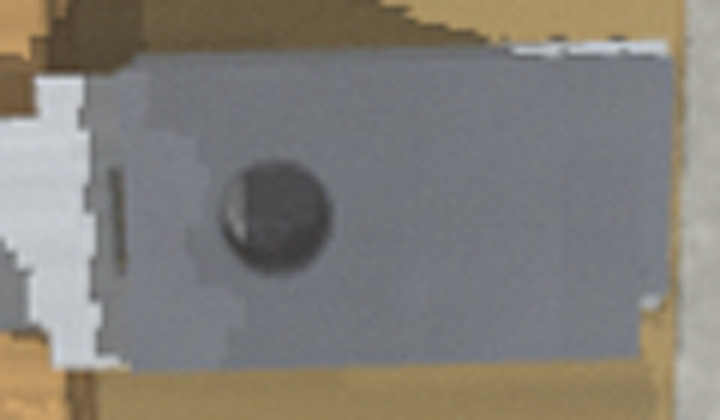

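```bash
python3 - <<'E'
import numpy as np
from h import *
W=dict(np.load('/tmp/w2.npz'));np.set_printoptions(precision=4,suppress=True)
print('hole',onz(W,(275.5)/6-.5+235,(216.5)/6-.5+115,.102))
g=lambda x,y,z:onz(W,(x+.5)/6-.5+430,(y+.5)/6-.5+215,z)
a=g(722,403,.116);b=g(610,558,.116);print(a,b,np.linalg.norm(a-b),np.degrees(np.arctan2(*(a-b)[1::-1])))
B=[g(*p,.07) for p in [(262,175),(640,152),(220,512)]];print('stand c',(B[1]+B[2])/2, np.degrees(np.arctan2(*(B[0]-B[1])[1::-1])))
c=g(588,378,.112);e=g(508,480,.112);print(c,e,np.degrees(np.arctan2(*(c-e)[1::-1])))
E
```

```text
hole [ 0.6025 -0.0885  0.102 ]
[ 0.5193 -0.3631  0.116 ] [ 0.4896 -0.3555  0.116 ] 0.030656403697967873 -14.377610954590711
stand c [ 0.5059 -0.3519  0.07  ] 101.6572826295216
[ 0.519  -0.3433  0.112 ] [ 0.4993 -0.3368  0.112 ] -18.176314903208926
```

>>> arm_command:
  commands:
    - [8.5, [-1.6, -4.3, 0], -0.1]
    - [8.5, [-1.6, -4.3, 0], -0.1]
    - [8.5, [-1.6, -4.3, 0], -0.1]
    - [8.5, [-1.6, -4.3, 0], 0]
    - [8.5, [-1.6, -4.3, 0], 0]
    - [8.5, [-1.6, -4.3, 0], 0]
    - [8.5, [0, 0, 0], 0]

```text
clock: 5.5
position: [0.4555, -0.353, 0.2377]
ee_rot: [-0.457, 0.459, -0.538, 0.539]
contact_force: [0.6, 1.3, -0.2]
width: 0.0852
```

```bash
python3 - <<'E'
from rig import manip
import cv2,numpy as np
from scipy.spatial.transform import Rotation as R
s=manip.get_state();print(s['clock'],s['position'],s['contact_force'],s['width'])
M=R.from_quat(s['ee_rot'],scalar_first=True).as_matrix();print(np.degrees(np.arctan2(M[1,0],M[0,0])))
d=manip.get_image("wrist");np.savez("/tmp/w3.npz",**d);cv2.imwrite("pics/w3.png",d["pixels"][:,:,::-1])
cv2.imwrite("pics/c8.png",cv2.resize(d["pixels"][90:220,210:370,::-1],None,fx=4.5,fy=4.5,interpolation=cv2.INTER_CUBIC))
E
```

```text
5.5 [ 0.45547879 -0.35295009  0.23772432] [ 0.63783447  1.32357365 -0.217273  ] 0.08523252202016357
-99.17513060666802
```

View pics/w3.png

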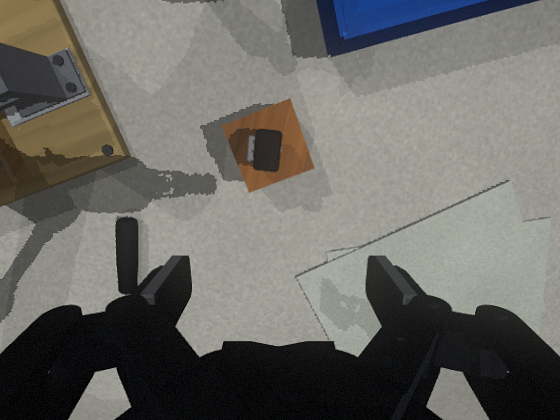

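View pics/c8.png

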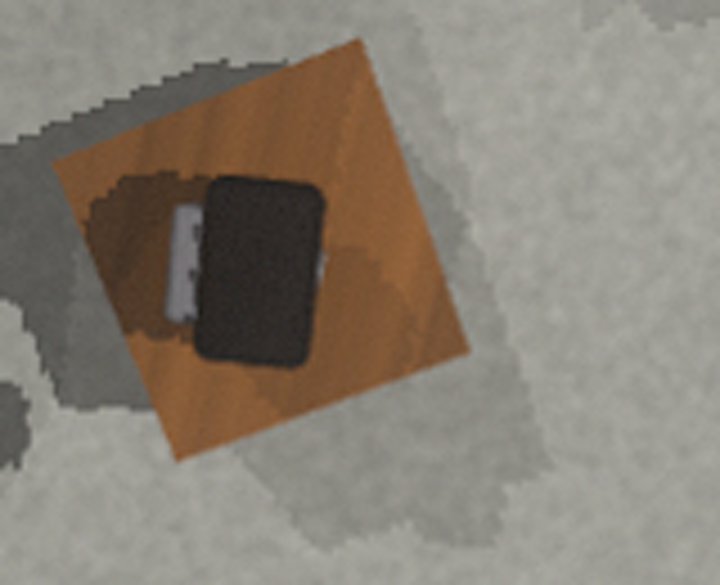

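The grip block is centred at (267,150), with its button to the left. I'll fit a rectangle to the dark mask.

```bash
python3 - <<'E'
import numpy as np,cv2
from h import *
W=dict(np.load('/tmp/w3.npz'));np.set_printoptions(precision=4,suppress=True)
p=W['pixels'][90:220,210:370].astype(int)
m=((p.max(2)<60)).astype(np.uint8)
n,l,st,c=cv2.connectedComponentsWithStats(m)
k=l[60,57];print(st[k])
cs,_=cv2.findContours((l==k).astype(np.uint8),cv2.RETR_EXTERNAL,cv2.CHAIN_APPROX_NONE)
r=cv2.minAreaRect(cs[0]);b=cv2.boxPoints(r)+[210,90];print(r,b)
P=np.array([onz(W,*q,.116) for q in b]);print(P,P.mean(0))
for i in range(4):
  v=P[i]-P[i-1];print(np.linalg.norm(v),np.degrees(np.arctan2(v[1],v[0])))
C=[onz(W,(x+.5)/4.5-.5+210,(y+.5)/4.5-.5+90,.07) for x,y in[(53,160),(362,38),(470,352),(177,462)]];print('stand',np.mean(C,0))
E
```

```text
[  43   39   29   43 1040]
((56.61065673828125, 59.78278350830078), (26.16482925415039, 40.922157287597656), 5.194429397583008) [[251.7295 168.9754]
 [255.4344 128.2213]
 [281.4918 130.5902]
 [277.7869 171.3443]]
[[ 0.4927 -0.3372  0.116 ]
 [ 0.5246 -0.3461  0.116 ]
 [ 0.5194 -0.3666  0.116 ]
 [ 0.4873 -0.3584  0.116 ]] [ 0.506  -0.3521  0.116 ]
0.021827607846595192 75.61672542352791
0.033091799145422936 -15.63275767682724
0.02107096510123711 -104.19222490681682
0.03315420921331241 165.67749542293964
stand [ 0.5054 -0.3523  0.07  ]
```

>>> arm_command:
  commands:
    - [8.5, [4.9, 0.1, 0], -0.1]
    - [8.5, [0.15, 0.05, 0], 0]
    - [8.5, [0, 0, -4.5], 0]
    - [8.5, [0, 0, -4.5], 0]
    - [8.5, [0, 0, -3], 0]
    - [8.5, [0, 0, -1.7], 0]
    - [8.5, [0, 0, 0], 0]
  grip_force: 50

```text
clock: 6.25
position: [0.5065, -0.3429, 0.0981]
ee_rot: [0.433, -0.434, 0.561, -0.556]
contact_force: [-0.0, 0.1, 0.6]
width: 0.0853
```

```bash
python3 - <<'E'
from rig import manip
import cv2,numpy as np
s=manip.get_state();print(s['clock'],s['position'],s['contact_force'],s['width'])
d=manip.get_image("wrist");cv2.imwrite("pics/w4.png",d["pixels"][:,:,::-1])
E
```

```text
6.25 [ 0.5065108  -0.34286139  0.09813979] [-0.00284145  0.13027305  0.59658205] 0.08526872899542576
```

View pics/w4.png

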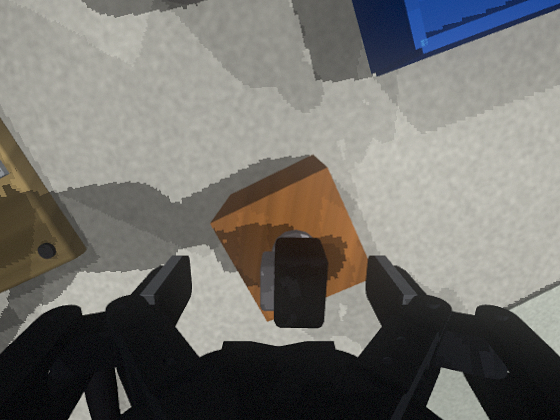

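>>> arm_command:
  commands:
    - [8.5, [0, 0, 0], 0]
    - [8.5, [0, 0, 0], 0]

```text
clock: 6.5
position: [0.5088, -0.3462, 0.1029]
ee_rot: [-0.433, 0.433, -0.558, 0.56]
contact_force: [-0.4, -0.3, 0.7]
width: 0.085
```

>>> arm_command:
  commands:
    - [8.5, [0, 0, 0], 0]
    - [8.5, [0, 0, 0], 0]

```text
clock: 6.7
position: [0.5081, -0.3461, 0.1022]
ee_rot: [-0.433, 0.432, -0.559, 0.56]
contact_force: [0.0, -0.4, -0.2]
width: 0.0851
```

```bash
python3 - <<'E'
from rig import manip
import cv2,numpy as np
from scipy.spatial.transform import Rotation as R
s=manip.get_state();print(s['clock'],s['position'],s['qd'])
M=R.from_quat(s['ee_rot'],scalar_first=True).as_matrix();print(np.degrees(np.arctan2(M[1,0],M[0,0])),M)
d=manip.get_image("wrist");cv2.imwrite("pics/w5.png",d["pixels"][:,:,::-1])
from h import *
np.savez('/tmp/w5.npz',**d)
m=(d['pixels'][180:335,200:360].max(2)<60).astype(np.uint8)
n,l,st,c=cv2.connectedComponentsWithStats(m)
k=l[100,100];print(st[k],c[k])
print('TCP proj at z=.103 / .116',proj(d,s['position']+[0,0,.002]),proj(d,[*s['position'][:2],.116]))
for u in range(0):pass
cs,_=cv2.findContours((l==k).astype(np.uint8),cv2.RETR_EXTERNAL,cv2.CHAIN_APPROX_NONE)
b=cv2.boxPoints(cv2.minAreaRect(cs[0]))+[200,180];print(b)
E
```

```text
6.7 [ 0.5080849  -0.34612811  0.10219437] [-0.00093627  0.00578522  0.00460332 -0.00067723 -0.00242874 -0.00046669]
-104.56379770867805 [[-2.51457779e-01  1.33187190e-03  9.67867352e-01]
 [-9.67867929e-01 -1.18370721e-03 -2.51456300e-01]
 [ 8.10763981e-04 -9.99998412e-01  1.58672848e-03]]
[  68   58   52   88 4241] [ 92.43904739 102.12780005]
TCP proj at z=.103 / .116 [277.80569856 280.14487366] [277.78611277 293.96094178]
[[268. 238.]
 [319. 238.]
 [319. 325.]
 [268. 325.]]
```

View pics/w5.png

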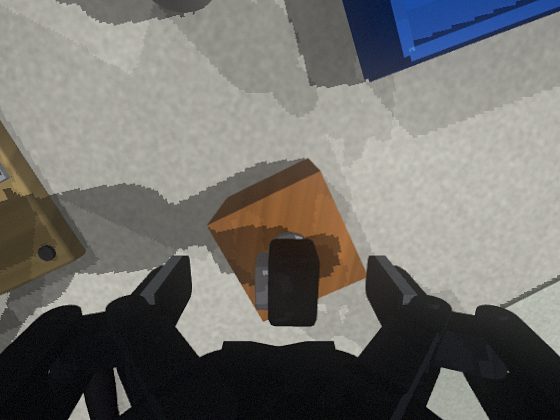

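>>> arm_command:
  commands:
    - [8.5, [0, -0.65, 0], 0]
    - [8.5, [0, 0, 0], 0]
    - [8.5, [0, 0, 0], 0]
    - [5, [0, 0, 0], 0]
    - [5, [0, 0, 0], 0]
    - [3.2, [0, 0, 0], 0]
    - [3.2, [0, 0, 0], 0]

```text
clock: 7.45
position: [0.5077, -0.3522, 0.1012]
ee_rot: [0.433, -0.433, 0.559, -0.559]
contact_force: [-0.2, 0.3, 0.5]
width: 0.032
```

```bash
python3 - <<'E'
from rig import manip
import cv2,numpy as np
s=manip.get_state();print(s['clock'],s['position'],s['contact_force'],s['width'])
d=manip.get_image("wrist");cv2.imwrite("pics/w6.png",cv2.resize(d["pixels"][180:360,160:400,::-1],None,fx=3,fy=3))
E
```

```text
7.45 [ 0.50768631 -0.35217197  0.10117536] [-0.22883404  0.26656674  0.48616732] 0.03200764568878404
```

View pics/w6.png

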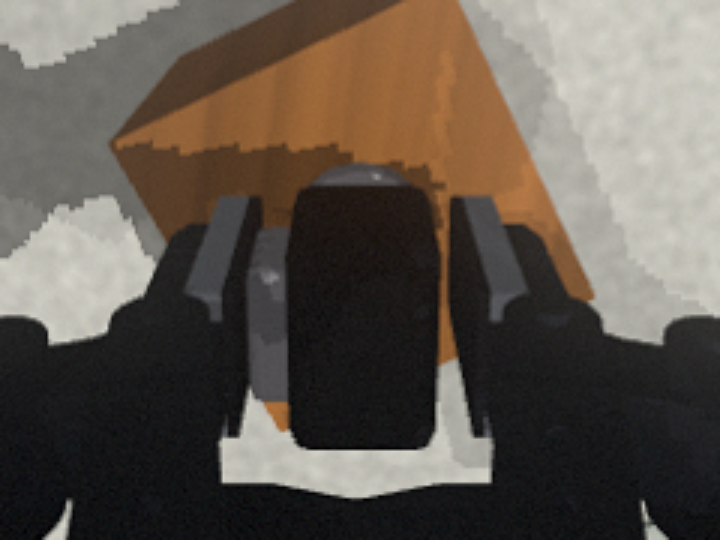

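The block sits centred between the pads with the button on the left. I'll close.

>>> arm_command:
  commands:
    - [0, [0, 0, 0], 0]
    - [0, [0, 0, 0], 0]
    - [0, [0, 0, 0], 0]
    - [0, [0, 0, 0], 0]
  grip_force: 60

```text
clock: 7.9
position: [0.5078, -0.3528, 0.1016]
ee_rot: [-0.432, 0.433, -0.559, 0.56]
contact_force: [-1.4, -0.9, 2.9]
width: 0.0229
```

Width is 22.9 mm, so the button is fully in. I'll lift.

>>> arm_command:
  commands:
    - [0, [0, 0, 0.5], 0]
    - [0, [0, 0, 1], 0]
    - [0, [0, 0, 2], 0]
    - [0, [0, 0, 3], 0]
    - [0, [0, 0, 3], 0]
    - [0, [0, 0, 1.5], 0]
    - [0, [0, 0, 0], 0]
    - [0, [0, 0, 0], 0]

```text
clock: 8.7
position: [0.5075, -0.3519, 0.211]
ee_rot: [0.433, -0.433, 0.56, -0.559]
contact_force: [-0.4, -0.0, -2.6]
width: 0.023
```

```bash
python3 - <<'E'
from rig import manip
import cv2,numpy as np
s=manip.get_state();print(s['clock'],s['position'],s['contact_force'],s['moment'],s['width'])
d=manip.get_image("scene");np.savez('/tmp/s2.npz',**d);cv2.imwrite("pics/s2.png",cv2.resize(d["pixels"][110:270,60:260,::-1],None,fx=3.5,fy=3.5,interpolation=cv2.INTER_CUBIC))
E
```

```text
8.7 [ 0.50747872 -0.35192356  0.21099176] [-0.3844555  -0.02109381 -2.62690962] [ 0.00601946  0.01535836 -0.01207294] 0.022958223824465614
```

View pics/s2.png

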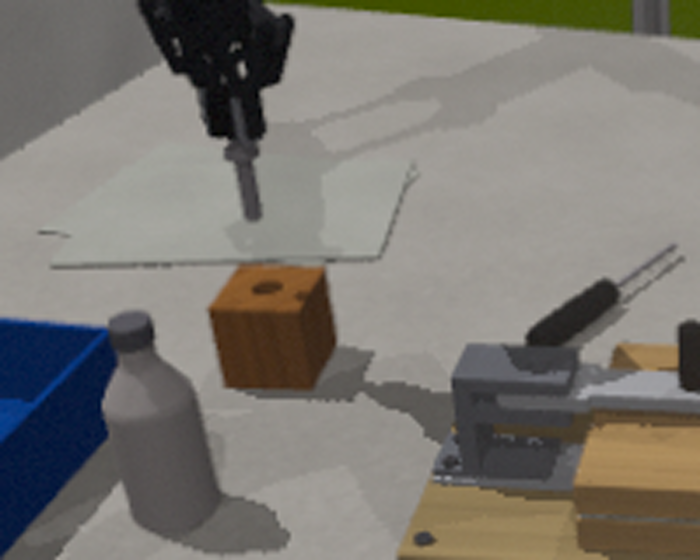

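>>> arm_command:
  commands:
    - [0, [0.8, 2.2, 0], 0]
    - [0, [1.4, 3.9, 0], 0]
    - [0, [1.5, 4.1, 0], 0]
    - [0, [1.5, 4.1, 0], 0]
    - [0, [1.5, 4.1, 0], 0]
    - [0, [1.4, 3.9, 0], 0]
    - [0, [0.9, 2.5, 0], 0]
    - [0, [0.55, 1.6, 0], 0]
    - [0, [0, 0, 0], 0]
    - [0, [0, 0, 0], 0]
    - [0, [0, 0, 0], 0]
    - [0, [0, 0, 0], 0]

```text
clock: 9.95
position: [0.6028, -0.0897, 0.2111]
ee_rot: [-0.432, 0.432, -0.56, 0.56]
contact_force: [1.0, 0.3, -1.4]
width: 0.0228
```

```bash
python3 - <<'E'
from rig import manip
import cv2,numpy as np
s=manip.get_state();print(s['clock'],s['position'],s['contact_force'],s['width'])
for n in("scene","top","wrist"):
    d=manip.get_image(n);np.savez(f'/tmp/{n}3.npz',**d);cv2.imwrite(f"pics/{n}3.png",d["pixels"][:,:,::-1])
    if n=="scene":cv2.imwrite("pics/c9.png",cv2.resize(d["pixels"][150:260,170:300,::-1],None,fx=5,fy=5,interpolation=cv2.INTER_CUBIC))
    if n=="wrist":cv2.imwrite("pics/c10.png",cv2.resize(d["pixels"][130:360,160:400,::-1],None,fx=2.5,fy=2.5,interpolation=cv2.INTER_CUBIC))
E
```

```text
9.95 [ 0.60280035 -0.08974989  0.21106093] [ 0.98164344  0.27261788 -1.38332233] 0.022770489799930516
```

View pics/c9.png

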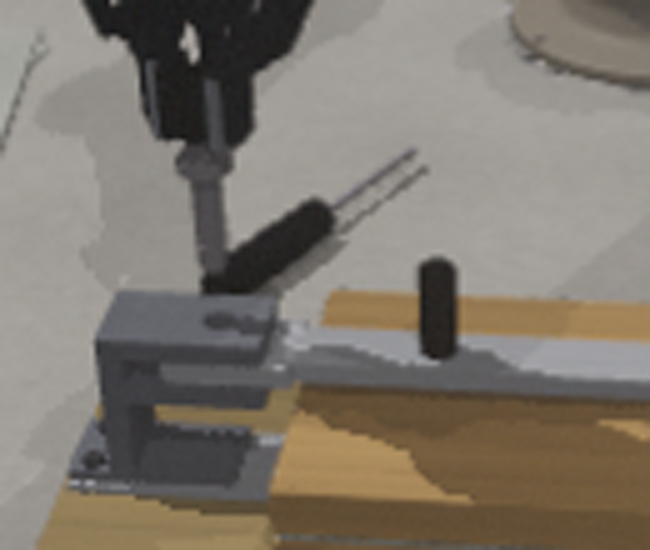

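View pics/c10.png

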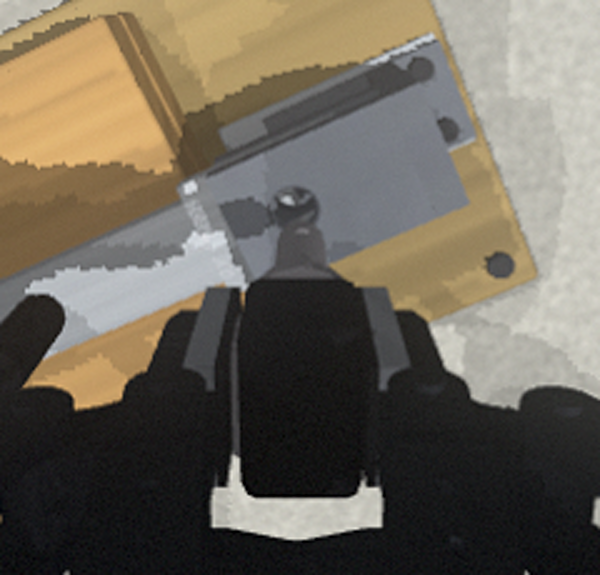

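View pics/top3.png

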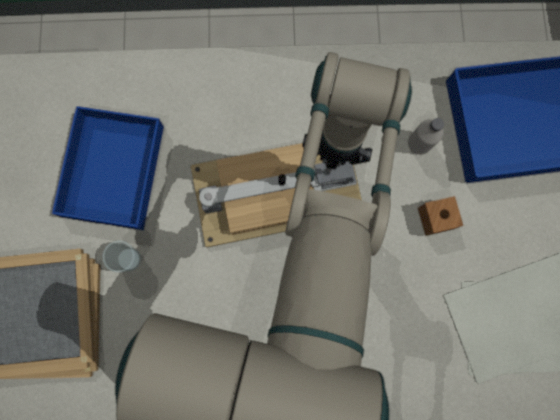

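```bash
python3 - <<'E'
import numpy as np,cv2
from h import *
W=dict(np.load('/tmp/wrist3.npz'));S=dict(np.load('/tmp/scene3.npz'))
np.set_printoptions(precision=4,suppress=True)
cv2.imwrite("pics/c11.png",cv2.resize(W["pixels"][190:250,240:330,::-1],None,fx=8,fy=8,interpolation=cv2.INTER_CUBIC))
for p in [[.6023,-.0902,z] for z in(.180,.170,.133,.129)]+[[.6025,-.0885,.102]]:
    print(p,proj(W,p),proj(W,p)-[160,130], (proj(W,p)-[240,190])*8,proj(S,p),(proj(S,p)-[170,150])*5)
E
```

```text
[0.6023, -0.0902, 0.18] [279.4087 251.8213] [119.4087 121.8213] [315.2696 494.5705] [211.0629 183.0042] [205.3143 165.0211]
[0.6023, -0.0902, 0.17] [279.3428 245.0635] [119.3428 115.0635] [314.7421 440.5078] [211.4035 187.0247] [207.0175 185.1237]
[0.6023, -0.0902, 0.133] [279.15   225.3174] [119.15    95.3174] [313.1999 282.5389] [212.6393 201.5145] [213.1964 257.5724]
[0.6023, -0.0902, 0.129] [279.1329 223.5676] [119.1329  93.5676] [313.0632 268.5411] [212.7706 203.0453] [213.8529 265.2264]
[0.6025, -0.0885, 0.102] [276.9767 213.471 ] [116.9767  83.471 ] [295.8132 187.7682] [214.3072 213.3483] [221.5358 316.7414]
```

View pics/c11.png

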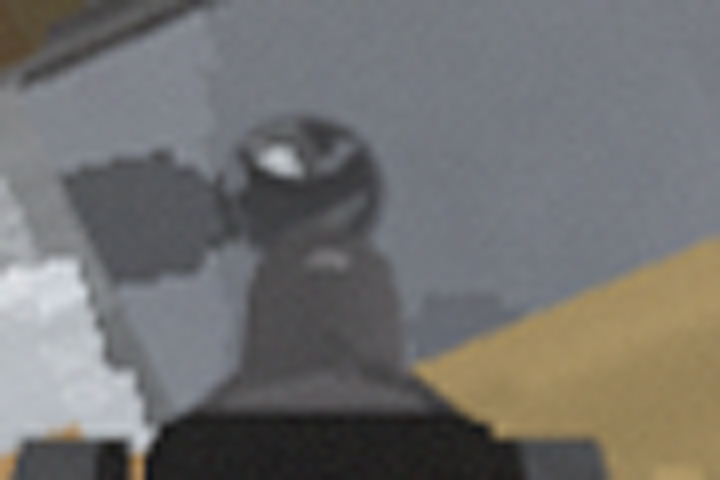

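The pin's shank axis is about 1.6 mm right of the hole centre in the wrist view. I'll correct for that, come down close and look again.

>>> arm_command:
  commands:
    - [0, [0.05, 0.15, -1.0], 0]
    - [0, [0, 0, -1.0], 0]
    - [0, [0, 0, 0], 0]
    - [0, [0, 0, 0], 0]
    - [0, [0, 0, 0], 0]

```text
clock: 10.6
position: [0.6039, -0.0868, 0.1912]
ee_rot: [-0.433, 0.433, -0.559, 0.559]
contact_force: [-0.2, -0.3, -2.2]
width: 0.0229
```

```bash
python3 - <<'E'
from rig import manip
import cv2,numpy as np
from h import *
np.set_printoptions(precision=4,suppress=True)
s=manip.get_state();print(s['clock'],s['position'],s['contact_force'],s['width'])
p=s['position']
for n in("wrist","scene"):
    d=manip.get_image(n);np.savez(f'/tmp/{n}4.npz',**d)
    if n=="scene":
        cv2.imwrite("pics/c12.png",cv2.resize(d["pixels"][170:240,170:270,::-1],None,fx=8,fy=8,interpolation=cv2.INTER_CUBIC))
        print([(proj(d,[p[0],p[1],z])-[170,170])*8 for z in(p[2]-.03,p[2]-.082)],(proj(d,[.6027,-.0898,.102])-[170,170])*8)
    else:
        cv2.imwrite("pics/c13.png",cv2.resize(d["pixels"][170:250,230:330,::-1],None,fx=8,fy=8,interpolation=cv2.INTER_CUBIC))
        print([(proj(d,[p[0],p[1],z])-[230,170])*8 for z in(p[2]-.03,p[2]-.082)],(proj(d,[.6027,-.0898,.102])-[230,170])*8)
E
```

```text
10.6 [ 0.6039 -0.0868  0.1912] [-0.2248 -0.3472 -2.2104] 0.02293002312541244
[array([383.2547, 655.9671]), array([383.8718, 424.9326])] [417.1861 404.9599]
[array([342.8068, 168.322 ]), array([356.2817, 328.5346])] [349.9516 346.5218]
```

View pics/c12.png

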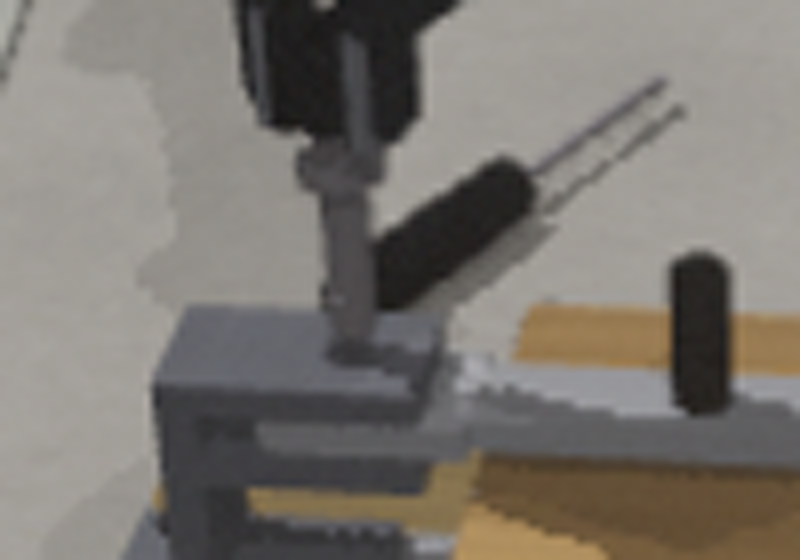

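View pics/c13.png

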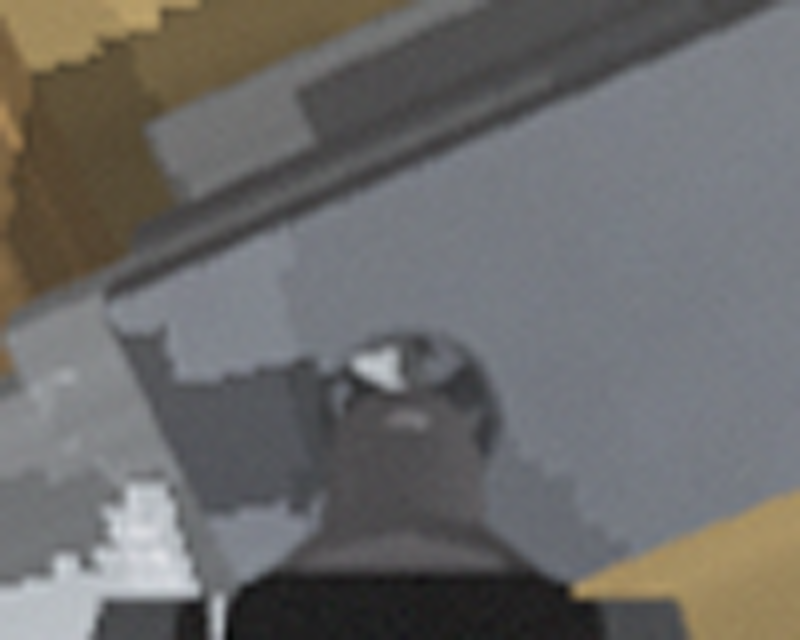

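Both are close: the hole centre is at about (418,411) in the crop and the shank axis at about x=409. A small correction, then I'll descend by feel.

>>> arm_command:
  commands:
    - [0, [0.08, -0.1, 0], 0]
    - [0, [0, 0, -0.3], 0]
    - [0, [0, 0, -0.3], 0]
    - [0, [0, 0, 0], 0]
    - [0, [0, 0, 0], 0]

```text
clock: 11.2
position: [0.6044, -0.0878, 0.185]
ee_rot: [0.432, -0.433, 0.559, -0.559]
contact_force: [-0.1, 0.6, -1.3]
width: 0.023
```

>>> arm_command:
  commands:
    - [0, [0, 0, -0.2], 0]
    - [0, [0, 0, 0], 0]
    - [0, [0, 0, 0], 0]

```text
clock: 11.5
position: [0.6045, -0.0878, 0.1831]
ee_rot: [0.433, -0.433, 0.559, -0.559]
contact_force: [-0.1, 0.0, -2.1]
width: 0.0232
```

>>> arm_command:
  commands:
    - [0, [0, 0, -0.2], 0]
    - [0, [0, 0, 0], 0]
    - [0, [0, 0, 0], 0]

```text
clock: 11.8
position: [0.6045, -0.0878, 0.1811]
ee_rot: [0.433, -0.433, 0.559, -0.559]
contact_force: [-0.4, 0.4, -1.5]
width: 0.0233
```

>>> arm_command:
  commands:
    - [0, [0, 0, -0.2], 0]
    - [0, [0, 0, 0], 0]
    - [0, [0, 0, 0], 0]

```text
clock: 12.1
position: [0.6044, -0.0878, 0.1791]
ee_rot: [0.433, -0.433, 0.559, -0.559]
contact_force: [0.0, 0.2, -1.4]
width: 0.0228
```

```bash
python3 - <<'E'
from rig import manip
import cv2,numpy as np
s=manip.get_state();print(s['clock'],s['position'],s['contact_force'],s['width'])
d=manip.get_image("wrist");np.savez('/tmp/w6.npz',**d)
cv2.imwrite("pics/c14.png",cv2.resize(d["pixels"][170:250,230:330,::-1],None,fx=8,fy=8,interpolation=cv2.INTER_CUBIC))
E
```

```text
12.1 [ 0.6044464  -0.08784653  0.17907913] [ 0.04151573  0.18039662 -1.43525423] 0.02284685591052414
```

View pics/c14.png

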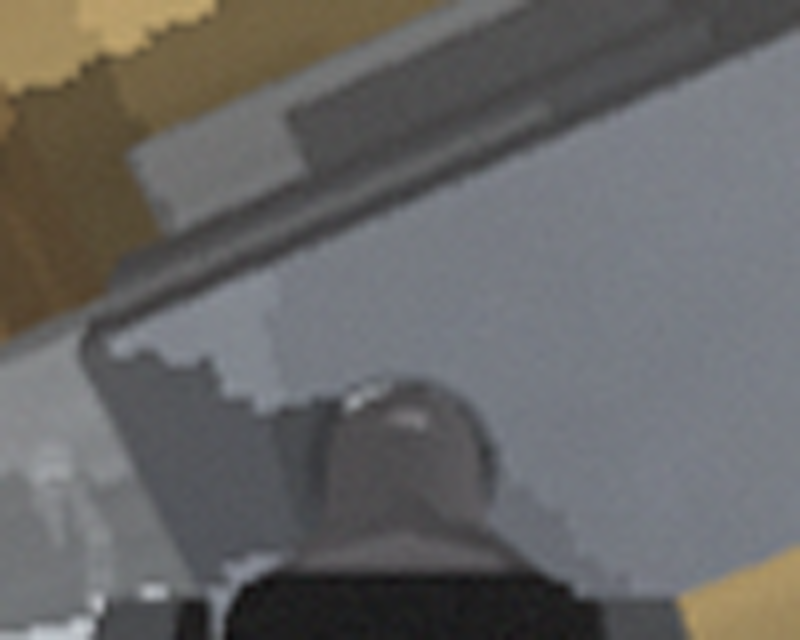

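The nose is inside the hole with no contact force. I'll go on down.

>>> arm_command:
  commands:
    - [0, [0, 0, -0.2], 0]
    - [0, [0, 0, -0.2], 0]
    - [0, [0, 0, 0], 0]
    - [0, [0, 0, 0], 0]

```text
clock: 12.55
position: [0.6044, -0.0879, 0.1751]
ee_rot: [0.432, -0.433, 0.559, -0.559]
contact_force: [0.5, -0.2, -1.3]
width: 0.0231
```

>>> arm_command:
  commands:
    - [0, [0, 0, -0.2], 0]
    - [0, [0, 0, -0.2], 0]
    - [0, [0, 0, 0], 0]
    - [0, [0, 0, 0], 0]

```text
clock: 12.95
position: [0.6043, -0.0878, 0.1709]
ee_rot: [0.432, -0.433, 0.56, -0.559]
contact_force: [-0.2, 0.1, -2.4]
width: 0.0232
```

>>> arm_command:
  commands:
    - [0, [0, 0, -0.2], 0]
    - [0, [0, 0, -0.2], 0]
    - [0, [0, 0, 0], 0]
    - [0, [0, 0, 0], 0]

```text
clock: 13.35
position: [0.6043, -0.0878, 0.1669]
ee_rot: [0.432, -0.433, 0.559, -0.559]
contact_force: [-0.2, 0.2, -1.6]
width: 0.0229
```

>>> arm_command:
  commands:
    - [0, [0, 0, -0.3], 0]
    - [0, [0, 0, -0.3], 0]
    - [0, [0, 0, 0], 0]
    - [0, [0, 0, 0], 0]

```text
clock: 13.75
position: [0.6044, -0.0879, 0.1609]
ee_rot: [0.432, -0.433, 0.559, -0.559]
contact_force: [-0.4, 0.3, -1.7]
width: 0.0228
```

>>> arm_command:
  commands:
    - [0, [0, 0, -0.2], 0]
    - [0, [0, 0, -0.2], 0]
    - [0, [0, 0, 0], 0]
    - [0, [0, 0, 0], 0]

```text
clock: 14.15
position: [0.6046, -0.0879, 0.1571]
ee_rot: [-0.433, 0.433, -0.559, 0.559]
contact_force: [-0.9, -0.6, -2.3]
width: 0.0229
```

>>> arm_command:
  commands:
    - [0, [0, 0, -0.2], 0]
    - [0, [0, 0, -0.2], 0]
    - [0, [0, 0, 0], 0]
    - [0, [0, 0, 0], 0]

```text
clock: 14.55
position: [0.6045, -0.0878, 0.153]
ee_rot: [0.433, -0.433, 0.559, -0.559]
contact_force: [-1.0, -0.5, -2.1]
width: 0.0231
```

>>> arm_command:
  commands:
    - [0, [0, 0, -0.3], 0]
    - [0, [0, 0, -0.3], 0]
    - [0, [0, 0, 0], 0]
    - [0, [0, 0, 0], 0]

```text
clock: 14.95
position: [0.6044, -0.0877, 0.1469]
ee_rot: [0.432, -0.433, 0.56, -0.559]
contact_force: [-1.4, 0.7, -3.3]
width: 0.023
```

Still free, with 13 mm left.

>>> arm_command:
  commands:
    - [0, [0, 0, -0.3], 0]
    - [0, [0, 0, -0.3], 0]
    - [0, [0, 0, 0], 0]
    - [0, [0, 0, 0], 0]

```text
clock: 15.35
position: [0.6044, -0.0878, 0.1409]
ee_rot: [0.432, -0.433, 0.559, -0.559]
contact_force: [-1.5, 1.0, -1.9]
width: 0.023
```

>>> arm_command:
  commands:
    - [0, [0, 0, -0.2], 0]
    - [0, [0, 0, -0.2], 0]
    - [0, [0, 0, 0], 0]
    - [0, [0, 0, 0], 0]

```text
clock: 15.75
position: [0.6045, -0.0879, 0.1371]
ee_rot: [-0.433, 0.433, -0.559, 0.559]
contact_force: [0.1, 0.8, -1.2]
width: 0.0233
```

>>> arm_command:
  commands:
    - [0, [0, 0, -0.15], 0]
    - [0, [0, 0, 0], 0]
    - [0, [0, 0, 0], 0]

```text
clock: 16.05
position: [0.6049, -0.088, 0.1358]
ee_rot: [-0.433, 0.432, -0.559, 0.56]
contact_force: [-1.1, -0.5, -1.4]
width: 0.023
```

>>> arm_command:
  commands:
    - [0, [0, 0, -0.1], 0]
    - [0, [0, 0, 0], 0]
    - [0, [0, 0, 0], 0]

```text
clock: 16.35
position: [0.6047, -0.0879, 0.1347]
ee_rot: [-0.433, 0.433, -0.559, 0.559]
contact_force: [-0.2, -0.4, -1.3]
width: 0.0231
```

>>> arm_command:
  commands:
    - [0, [0, 0, -0.1], 0]
    - [0, [0, 0, 0], 0]
    - [0, [0, 0, 0], 0]

```text
clock: 16.65
position: [0.6045, -0.0879, 0.1337]
ee_rot: [-0.433, 0.433, -0.559, 0.559]
contact_force: [0.4, 0.1, -1.8]
width: 0.0227
```

>>> arm_command:
  commands:
    - [0, [0, 0, -0.1], 0]
    - [0, [0, 0, 0], 0]
    - [0, [0, 0, 0], 0]

```text
clock: 16.95
position: [0.6045, -0.0879, 0.1336]
ee_rot: [-0.433, 0.433, -0.559, 0.56]
contact_force: [-1.8, -0.1, 4.9]
width: 0.0236
```

The collar is seated, with Fz up about 6 N. I'll release gently and retreat upward.

>>> arm_command:
  commands:
    - [2.6, [0, 0, 0], 0]
    - [3.2, [0, 0, 0], 0]
    - [5, [0, 0, 0], 0]
    - [6, [0, 0, 0], 0]
    - [6, [0, 0, 0], 0]
    - [6, [0, 0, 1], 0]
    - [6, [0, 0, 3], 0]
    - [6, [0, 0, 4], 0]
    - [6, [-3, 0, 4], 0]
    - [6, [-2, 0, 0], 0]
    - [6, [0, 0, 0], 0]
    - [6, [0, 0, 0], 0]

```text
clock: 18.15
position: [0.5547, -0.0879, 0.2533]
ee_rot: [-0.433, 0.432, -0.559, 0.56]
contact_force: [0.2, 0.0, -0.2]
width: 0.0602
```

```bash
python3 - <<'E'
from rig import manip
import cv2,numpy as np
s=manip.get_state();print(s['clock'],s['position'],s['contact_force'],s['width'])
for n in("wrist","scene"):
    d=manip.get_image(n);np.savez(f'/tmp/{n}7.npz',**d);cv2.imwrite(f"pics/{n}7.png",d["pixels"][:,:,::-1])
    if n=="scene":cv2.imwrite("pics/c15.png",cv2.resize(d["pixels"][165:265,170:350,::-1],None,fx=4.4,fy=4.4,interpolation=cv2.INTER_CUBIC))
E
```

```text
18.15 [ 0.55467217 -0.08791323  0.2532574 ] [ 0.21746452  0.04169553 -0.1967809 ] 0.06018773916305904
```

View pics/wrist7.png

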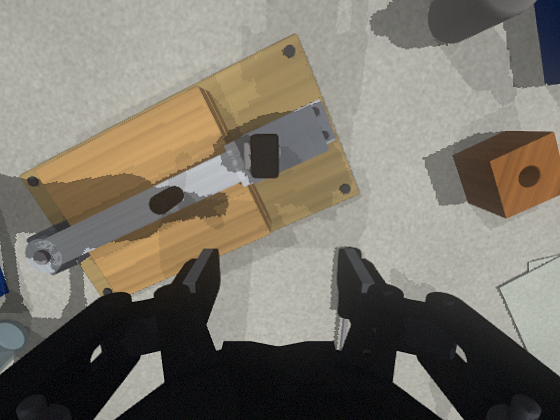

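View pics/c15.png

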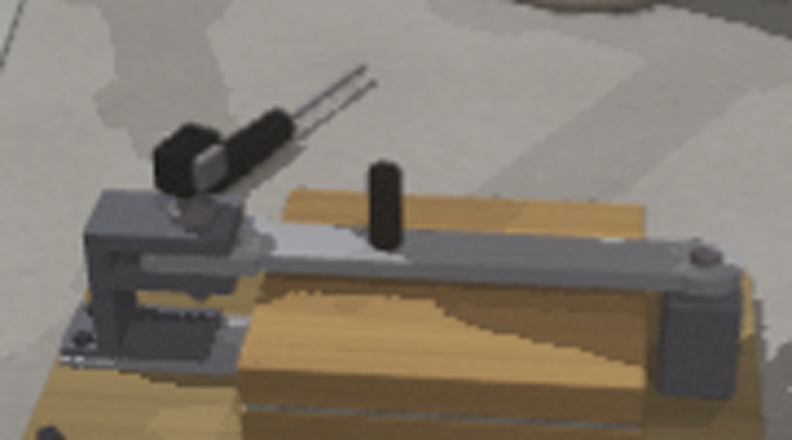

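The pin stands upright on the fork with its tip just showing below the lower plate. I'll check button projection and height numerically.

```bash
python3 - <<'E'
import numpy as np,cv2
from h import *
W=dict(np.load('/tmp/wrist7.npz'));np.set_printoptions(precision=4,suppress=True)
cv2.imwrite("pics/c16.png",cv2.resize(W["pixels"][115:195,215:305,::-1],None,fx=8,fy=8,interpolation=cv2.INTER_CUBIC))
S=dict(np.load('/tmp/scene7.npz'))
def w(d,u,v):
    c,r=ray(d,u,v);return c+r*float(d["range_z"][int(v),int(u)])
for u,v in[(264,155),(258,150),(270,165),(300,130)]:print('wrist depth pt',w(W,u,v))
# grip block in scene
print(onz(W,264,158,.148))
for u,v in [(62,116)]:pass
print('piv',onz(W,40,256,.096))
E
```

```text
wrist depth pt [ 0.6033 -0.0893  0.1471]
wrist depth pt [ 0.6082 -0.0859  0.1474]
wrist depth pt [ 0.5948 -0.0918  0.1476]
wrist depth pt [ 0.6133 -0.1235  0.1027]
[ 0.6012 -0.0888  0.148 ]
piv [0.5581 0.1704 0.096 ]
```

View pics/c16.png

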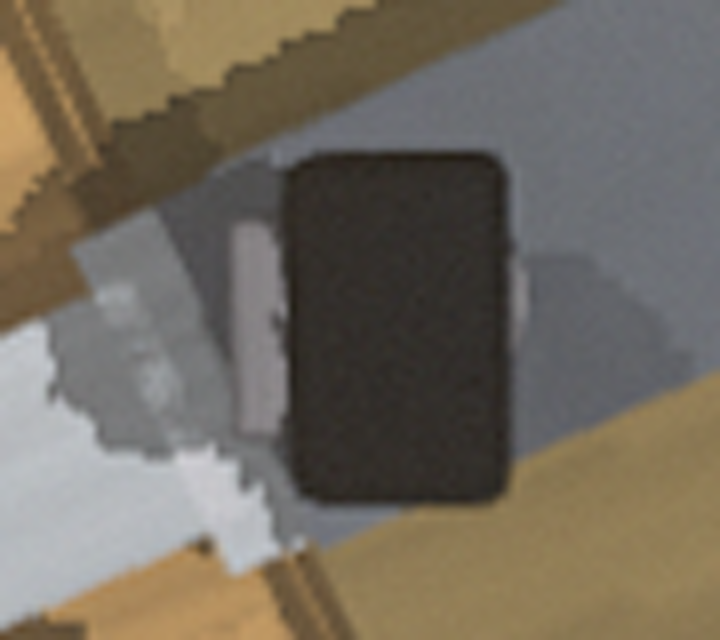

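The button stands about 5 mm out. The grip top is about 45 mm above the fork against 46 mm nominal, so the pin is seated. I'll hand in.

```bash
python3 -c "
from rig import manip
print(manip.sign_off())"
```

```text
the job is handed in; nothing more can be done
None
```

The press is closed and pinned, and the job was handed in at about 18.3 s of the 72 s allowed; sign-off gives no verdict.

- **Bar:** I swung it by its post until it met a firm stop: the position held while the force rose to about 10 N. A picture afterwards shows it in line with the fork. I did not measure its final angle separately.
- **Pin:** I squeezed it across the button and the jaws closed to 22.9 mm, which means the button was fully in. I found the fork's real hole by eye with the wrist camera, about 3–4 mm from the nominal point towards -y. The pin went down with almost no force until the collar met the fork, at a rise of about 6 N.
- **Last checks:**
  - The pin looks upright, with its tip just showing below the lower plate.
  - The button stands about 5 mm out (sprung fully).
  - The grip's top is about 45 mm above the fork, against 46 mm when seated; that difference is within camera error.
  - The gripper is about 12 cm up and 5 cm off to the side, reading no contact force.
- **Not checked or in disagreement:**
  - The locking balls could not be seen directly, so I judged them from the button.
  - The cameras differed by up to about 6 mm on positions, so I relied on the close wrist view and on feel.
  - The bystanders were not re-measured, but the arm passed clear of them and they look unmoved in the pictures.

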